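# Bar the vial rack with its retaining rod

### The arm

A 7-joint arm with a two-finger parallel gripper is mounted at the origin on a cart in front of the work surface, level with it; the furniture and walls round the work are solid. World frame = base frame: x ahead of the robot, y to its left, z up, the work surface at z = 0. Lengths are in m, angles in rad, forces in N, time in s.
With the tool pointing down it reaches from about 0.425 to 0.95 m from the base axis. Payload 16.7 kg.
Tool frame: the origin (TCP) lies at the centre of the arm's flange, where the gripper is bolted on; the fingertips stand 199 mm ahead of it and the grasp point (between the pads) lies r.grasp_offset ahead of it (r.grasp_offset is the distance from the TCP to the grasp point, in m); z points along the fingers, y is the direction in which the jaws open and shut (so a half turn about z gives the same grasp; the last joint's range is limited). The gripper opens to 94 mm and grips with 3 to 60 N. Pads are 16 mm wide; open, the fingers measure 119 mm over their backs; the gripper's body (75 mm by 177 mm) begins 78 mm behind the grasp point.
Start: joints at [1.137, 0.426, 0.074, 1.606, -0.034, 1.111, -0.067], TCP at [0.19, -0.648, 0.405] pointing down, gripper open.
Joint ranges: [-2.85, 2.85], [-0.5, 2.14], [-1.23, 1.37], [0.21, 2.46], [-1.02, 4.16], [0.16, 2.05], [-2.73, 2.73]. Speed limits (rad/s): [1.89, 1.89, 2.39, 2.39, 3.01, 3.01, 3.01].

### API

Orientations are given as [roll, pitch, yaw] about the fixed x, y, z axes, in that order (R = Rz(yaw) Ry(pitch) Rx(roll)).
In Python, from cell import r, cams, spotter gives the robot as it stands.
- The arm moves only by the tool jog_arm, never from a script. Its argument "motion" is a list of rows, each a list of 5 numbers: the opening in per cent of the stroke, from 0 (shut) to 100 (fully open), then the shift along the world's x, y, z in cm, then the turn about the world's z in rad. A call has 1 to 12 rows; each row is the pose to reach, as a shift and turn from the pose measured when the call began; what a row does not reach only later rows make up. A row lasts 1/8 s, in which the tool goes at most 62.5 mm and 10.7 degrees, less where a joint would pass 70% of its speed; a pose out of reach is approached as far as the arm can. A call with a gripper value outside its range is refused whole. The fingers move at their own pace and stop on an object; "squeeze" is the grip in N (left out, the last holds). Time passes only in rows, so rows that repeat a pose let the fingers close. It gives the time, the measured TCP pose, the force and the opening at its end, in the units of the state.
- r.read_state(): the state, without advancing time (a new reading comes with each control period).
- cams.get_image(name): name is "side" or "top" or "wrist"; returns a dict with "color" (400x640x3 uint8, red, green, blue), "K" (3x3 intrinsics, pixels), "position" and "rotation" of the camera in the world. Camera axes: x right, y down, z forward; pixel columns grow to the right and rows downward; lengths in m; the calibration is good to about 2 mm. A picture is of the moment at which its call begins. There is no depth.
- r.hand_in(): hands the job in, once; it reports no verdict.
Trained networks look in a picture, given as the dict that the camera call returned (one of the last four; its "shot" number tells which), for a name from the list of things; names that differ only in an ending like _2 or _b are one class to them, and where a whole thing is asked for, a point or a joint stands for the part that bears it (a point fixed in the world has none). Each returns a list of dicts, best first, with "confidence" (0 to 1); they miss things now and then, are a little off and sometimes report something else, mostly with a low value. They report only what shows in the picture. A call takes as long as a camera call.
- spotter.boxes_of(target, picture): "box" ([left, top, width, height] in pixels, round what is visible of it).
- spotter.masks_of(target, picture): "pixels" (400x640 bool, what is visible of it) and "box" ([left, top, width, height] in pixels, round what is visible of it).
- spotter.place_of(target, picture): "uv" ([column, row] in pixels: a listed point, or the origin of a listed thing).
The state is a dict: "time": time; "q": joint angles; "dq": joint speeds; "joint_torque": joint torques, N m; "tcp_pos": TCP position; "orientation": TCP orientation; "ft_force": force on the tool from outside, world axes, zero at the start; "moment": the same for the moment, N m; "grip_width": finger opening in m.
Only numpy, scipy, OpenCV 4.12 (cv2) and the standard library are available. Lean on these libraries where they do the work, as an engineer would, in place of code of your own. Each camera call takes 0.05 s, during which the arm holds its last target. There are 200 camera calls.

### The job

Secure the vials in the blue-cheeked rack for carrying: pick up the long steel rod by its orange grip and slide it, tip first, in front of the vials through the hole in the nearer side cheek and on through the hole in the other, until the tip stands well out past the far cheek and the grip is close to the near one. Let go and leave the rod lying in both holes; leave the short rod with the black grip where it is.

Things in the scene. Friction and masses are not known exactly. Their poses are not given: they have to be found in the camera images.
- long_rod: long rod (sizes in mm), 90 g, flat on the bench. Orange grip 40 wide (own x) x 60 long (own y) x 18 high, flat sides, too wide for the holes; from the middle of its end a round steel shaft, 14 diameter, 160 long, runs to own -y. Origin: centre of the grip's underside, 9 below the rod's axis; z up. Balances about 50 from the origin towards the tip.
- long_rod_tip (a point): free end of the long rod, on its axis: 190 mm from the grip's centre towards own -y, 9 mm above the underside. The last 18 mm is a black rubber ferrule, 18 mm diameter, tapering to 10 mm at the end.
- rack_bar_axis (a point): midpoint of the fixed rack's hole axis (in mm), 45 above the bench; y along the axis, z up, x to the rack's back. Blue cheeks 8 thick, outer faces at y = +60 (the rods' side) and -60, each with a round 36 mm hole on the axis; there they are 73 high and span x = -28 to 28, then 46 high back to x = 79. Grey base 8 thick. Vials, fixed, fronts 34 behind the axis, tops 83 above the bench.
- short_rod: bystander to leave alone: a like rod with a black grip of the same size (40 x 60 x 18 mm, origin at the centre of its underside) and a shaft only 75 mm long towards its own -y, too short to span the rack. It lies beside the long rod, nearer or farther.

How it is judged:
On the way, in this order (a step that is already met when the one before it is completed fails the run):
1. the long rod's tip has passed through one cheek's hole and is between the cheeks, on the hole axis (x of long_rod_tip in the frame of rack_bar_axis between -0.028 and 0.028 m and z of long_rod_tip in the frame of rack_bar_axis between -0.028 and 0.028 m and y of long_rod_tip in the frame of rack_bar_axis between -0.05 and 0.05 m), for 0.1 s.
2. the rod is through both holes: its tip at least 10 mm outside one cheek, its grip outside the other (x of long_rod_tip in the frame of rack_bar_axis between -0.028 and 0.028 m and z of long_rod_tip in the frame of rack_bar_axis between -0.028 and 0.028 m and x of long_rod in the frame of rack_bar_axis between -0.03 and 0.03 m and z of long_rod in the frame of rack_bar_axis between -0.035 and 0.035 m and angle between the y axis of long_rod and the y axis of rack_bar_axis, either way round below 0.25 rad and ((y of long_rod_tip in the frame of rack_bar_axis below -0.07 m and y of long_rod in the frame of rack_bar_axis above 0.07 m) or (y of long_rod_tip in the frame of rack_bar_axis above 0.07 m and y of long_rod in the frame of rack_bar_axis below -0.07 m))), for 0.2 s.
At the end, for the whole second after the job is handed in: the long rod lies at rest and released through both holes of the rack: its tip at least 10 mm past the outer face of one cheek, its grip outside the other, tip within 28 mm of the hole axis sideways and in height, the rod within 0.25 rad of the axis; the short rod still within 30 mm of where it was (all of step 2 and linear speed of long_rod below 0.03 m/s and contact force between the fingers and long_rod below 0.1 N); the robot touches nothing.
It fails at once if the short rod is moved by more than 30 mm (distance of short_rod from where it was at the start of the episode above 0.03 m).
It also fails if it takes over 40 s, if anything falls off the work surface, if the arm or the gripper's body presses on something with over 40 N, if the wrist force passes 120 N, or if a joint passes its speed limit or range.

## Working session

There is one attempt and no reset: what is moved stays moved. The work goes in short steps, Python scripts to look and compute and a tool call to move; the robot and the scene stay as the last step left them, time stands still between calls to the robot, and variables do not carry over. Pictures are saved under pics/ and viewed, about 8 in all and at most 12, crops included, and the job is handed in when it is done.

Besides the shell and the picture viewer there is one more tool, called after "Request:" as a command line: name --pt "numbers of a row" for each row, then --argument value for the rest. jog_arm: Moves the arm, as the interface text tells. Its arguments: {"type":"object","properties":{"motion":{"type":"array","items":{"type":"array","items":{"type":"number"}}},"squeeze":{"type":"number"}},"required":["motion"]}

```bash
mkdir -p pics
cat > h.py <<'E'
import numpy as np,cv2
from cell import r,cams,spotter
def ray(p,uv):
    d=np.linalg.inv(p["K"])@[uv[0],uv[1],1]; return np.array(p["position"]),np.array(p["rotation"])@d
def onz(p,uv,z):
    o,d=ray(p,uv); return o+d*(z-o[2])/d[2]
def proj(p,X):
    c=np.array(p["rotation"]).T@(np.array(X)-p["position"]); q=np.array(p["K"])@c; return q[:2]/q[2]
def save(p,n): cv2.imwrite("pics/"+n,p["color"][:,:,::-1])
E
python3 - <<'E'
from h import *
s=r.read_state(); print(s["time"],s["tcp_pos"],s["orientation"],s["grip_width"],r.grasp_offset)
ims=[]
for n in ("top","side"):
    p=cams.get_image(n); ims.append(p["color"]); print(n,p["position"],np.round(p["rotation"],3).tolist(),p["K"][0])
    for t,z in (("long_rod",0),("long_rod_tip",.009),("rack_bar_axis",.045),("short_rod",0)):
        for k in spotter.place_of(t,p)[:2]: print(t,np.round(k["uv"],1),round(k["confidence"],2),onz(p,k["uv"],z).round(4))
    save(p,n+"0.png")
E
```

```text
0.0 [ 0.18958603 -0.64761025  0.40397623] [-3.14025825e+00  8.80308130e-05  2.84762040e-01] 0.09416163585797348 0.1804
top [ 0.33248898 -0.22991703  0.97160235] [-2.98, -0.004, -1.589] [468.02570571   0.         315.96039994]Traceback (most recent call last):
  File "<stdin>", line 7, in <module>
  File "h.py", line 6, in onz
    o,d=ray(p,uv); return o+d*(z-o[2])/d[2]
                                       ~^^^
IndexError: invalid index to scalar variable.
```

```bash
cat > h.py <<'E'
import numpy as np,cv2
from scipy.spatial.transform import Rotation as Ro
from cell import r,cams,spotter
def RR(p): return Ro.from_euler("xyz",p["rotation"]).as_matrix()
def ray(p,uv):
    d=np.linalg.inv(p["K"])@[uv[0],uv[1],1]; return np.array(p["position"]),RR(p)@d
def onz(p,uv,z):
    o,d=ray(p,uv); return o+d*(z-o[2])/d[2]
def proj(p,X):
    q=np.array(p["K"])@RR(p).T@(np.array(X)-p["position"]); return q[:2]/q[2]
def save(p,n): cv2.imwrite("pics/"+n,p["color"][:,:,::-1])
E
python3 - <<'E'
from h import *
for n in ("top","side"):
    p=cams.get_image(n); print(n,p["position"],p["rotation"])
    for t,z in (("long_rod",0),("long_rod_tip",.009),("rack_bar_axis",.045),("short_rod",0)):
        for k in spotter.place_of(t,p)[:2]: print(t,np.round(k["uv"],1),round(k["confidence"],2),onz(p,k["uv"],z).round(4))
    save(p,n+"0.png")
E
```

```text
top [ 0.33248898 -0.22991703  0.97160235] [-2.97962984 -0.00415861 -1.58881987]
long_rod [244.2 168.3] 0.77 [ 0.5472 -0.0856  0.    ]
long_rod_tip [334.4 150. ] 0.7 [ 0.5816 -0.2774  0.009 ]
rack_bar_axis [386.2 144.5] 0.74 [ 0.582  -0.3817  0.045 ]
short_rod [259.  223.1] 0.84 [ 0.4301 -0.1172  0.    ]
short_rod [335.5 152.9] 0.48 [ 0.5775 -0.2801  0.    ]
side [0.51520346 0.47750098 0.52618477] [-2.15045628 -0.00944773  3.09955346]
long_rod [290.7 266.9] 0.73 [ 0.5443 -0.0926  0.    ]
long_rod_tip [277.2 207.4] 0.72 [ 0.5778 -0.2761  0.009 ]
long_rod_tip [274.5 168.2] 0.48 [ 0.5936 -0.4555  0.009 ]
rack_bar_axis [274.  168.4] 0.98 [ 0.5893 -0.3896  0.045 ]
short_rod [348.4 255.7] 0.65 [ 0.4336 -0.1205  0.    ]
```

View pics/top0.png

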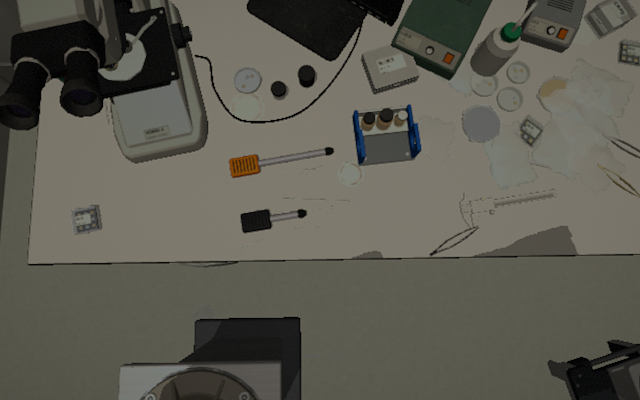

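View pics/side0.png

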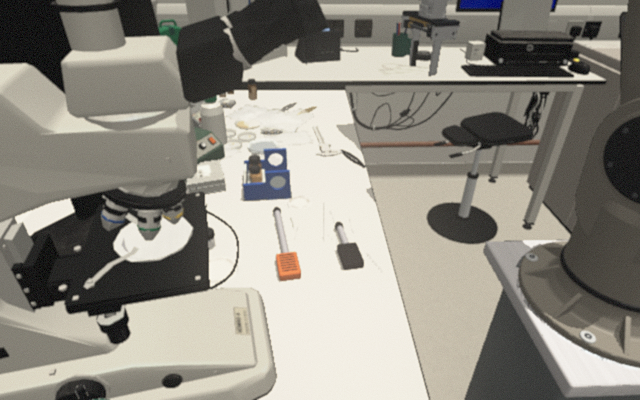

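The top view shows the orange grip at about (244,165), its tip at (331,151), the short rod at (270,218), and the rack at (386,135). The side view agrees, with the grip at (289,265), the tip at (277,210) and the rack at (267,175). The microscope is on the +y side. I'll go above the grip now.

Request:
jog_arm --pt "100 3 4.6 0 0.12" --pt "100 6 9.3 0 0.24" --pt "100 9 14 0 0.36" --pt "100 12 18.6 0 0.48" --pt "100 15 23.3 0 0.6" --pt "100 18 28 0 0.73" --pt "100 21 32.5 0 0.85" --pt "100 24 37 0 0.97" --pt "100 27 42 0 1.09" --pt "100 30 46.5 0 1.21" --pt "100 33 51 -2 1.33" --pt "100 35.8 55 -5 1.45"

```text
time: 2.1
tcp_pos: [0.5487, -0.0961, 0.3551]
orientation: [3.139, 0.001, 1.739]
ft_force: [1.3, -1.3, -1.2]
grip_width: 0.0943
```

```bash
cat > look.py <<'E'
from h import *
import sys
s=r.read_state(); print(s["time"],s["tcp_pos"].round(4) if hasattr(s["tcp_pos"],"round") else s["tcp_pos"],s["orientation"],s["ft_force"],s["grip_width"])
for n in sys.argv[2:]:
    p=cams.get_image(n); print(n,p["position"])
    for t,z in (("long_rod",0),("long_rod_tip",.009),("rack_bar_axis",.045),("short_rod",0)):
        for k in spotter.place_of(t,p)[:2]: print(t,np.round(k["uv"],1),round(k["confidence"],2),onz(p,k["uv"],z).round(4))
    save(p,n+sys.argv[1]+".png")
E
python3 look.py 1 wrist top
```

```text
2.1 [ 0.5487 -0.0961  0.3551] [3.13928960e+00 8.39203034e-04 1.73871499e+00] [ 1.26886227 -1.31004078 -1.2400661 ] 0.09429040658831504
wrist [ 0.53691095 -0.01657954  0.33494505]
long_rod [322.4 177.3] 0.75 [ 0.5519 -0.0843  0.    ]
long_rod_tip [321.6 330.6] 0.84 [ 0.5835 -0.275   0.009 ]
short_rod [212.2 186.7] 0.56 [ 0.4328 -0.1153  0.    ]
top [ 0.33248898 -0.22991703  0.97160235]
long_rod [247.3 169.6] 0.68 [ 0.5443 -0.0922  0.    ]
long_rod_tip [335.2 147.9] 0.76 [ 0.5861 -0.2792  0.009 ]
rack_bar_axis [385.7 145.6] 0.86 [ 0.5797 -0.3806  0.045 ]
short_rod [256.6 219.3] 0.9 [ 0.4381 -0.1122  0.    ]
```

View pics/wrist1.png

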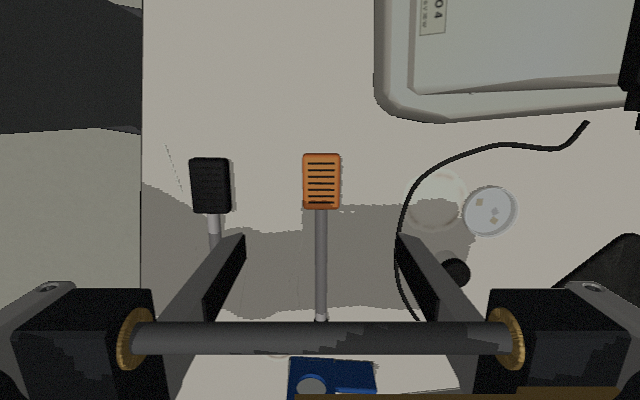

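The wrist view shows the orange grip at cols 303–341, rows 153–209, lined up with the tool and its shaft running down col 321. The short rod's grip is at (211,186), clear of the jaws. Next I'll refine the rod pose and find the rack's yaw.

Run:
```python
from h import *
p=cams.get_image("wrist"); c=p["color"].astype(int)
m=((c[...,0]>150)&(c[...,0]-c[...,2]>70)).astype(np.uint8); m[280:]=0
rc=cv2.minAreaRect(cv2.findNonZero(m)); print(rc, onz(p,rc[0],.016))
W=np.array([onz(p,b,.016)[:2] for b in cv2.boxPoints(rc)]);print(W.round(4).tolist())
t=cams.get_image("top"); c=t["color"].astype(int)
m=(c[...,2]-c[...,0]>40).astype(np.uint8); m[:90]=0;m[190:]=0;m[:,:340]=0;m[:,440:]=0
n,l,st,ce=cv2.connectedComponentsWithStats(m); print(st[1:][st[1:,4]>40],ce[1:][st[1:,4]>40])
cv2.imwrite("pics/rack.png",cv2.resize(t["color"][90:180,340:440,::-1],None,fx=6,fy=6,interpolation=2))
for k in spotter.place_of("rack_bar_axis",t): print(k["uv"],onz(t,k["uv"],.045))
```

```text
((322.5, 179.0), (52.0, 35.0), 90.0) [ 0.54974754 -0.085557    0.016     ]
[[0.5275, -0.0616], [0.5631, -0.0557], [0.5731, -0.1107], [0.5358, -0.1168]]
[[406 105  15  52 366]
 [353 110  13  53 311]] [[413.03825137 133.59562842]
 [358.85209003 138.46302251]]
[387.5, 144.7] [ 0.5815366  -0.38436564  0.045     ]
```

View pics/rack.png

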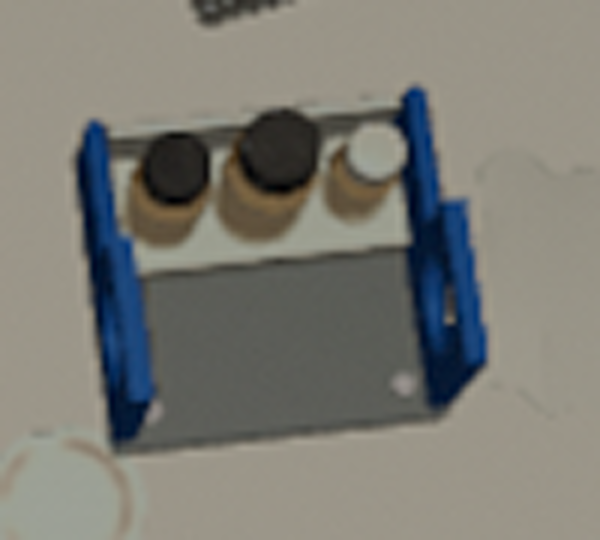

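The crop shows the rack's near cheek on the left, with the tall part's top strip running from (118,240) to (141,402). The far cheek's strip runs from (455,200) to (475,362). I'll fit the rack pose to those top corners (z=0.073).

Run:
```python
from h import *
from scipy.optimize import least_squares
t=cams.get_image("top")
# (x,y,z) rack frame (z above bench) -> crop px
M=[(28,60,73,107,240),(28,52,73,130,238),(-28,60,73,130,405),(-28,52,73,152,398),
   (28,-52,73,443,202),(28,-60,73,466,200),(-28,-52,73,463,365),(-28,-60,73,486,358),
   (79,56,46,93,122),(79,-56,46,415,88)]
def f(v,):
    o=[]
    for x,y,z,u,w in M:
        c,s=np.cos(v[2]),np.sin(v[2])
        o+=list(proj(t,[v[0]+(c*x-s*y)/1e3,v[1]+(s*x+c*y)/1e3,z/1e3])-[(u+.5)/6-.5+340,(w+.5)/6-.5+90])
    return np.array(o)
q=least_squares(f,[.582,-.383,.05],loss="soft_l1"); print(q.x,f(q.x).reshape(-1,2).round(1).tolist())
```

```text
[ 0.58403346 -0.38347112  0.09679741] [[-0.0, -0.0], [0.1, -0.1], [-0.2, -0.3], [0.1, 0.4], [-0.4, 0.2], [-0.3, 0.1], [0.5, 0.1], [0.6, 0.8], [-0.2, -0.4], [-0.2, -0.6]]
```

Request:
jog_arm --pt "100 0 0.9 -5 0" --pt "100 0 0.9 -10 0" --pt "100 0 0.9 -14 0" --pt "100 0 0.9 -15.1 0" --pt "100 0 0.9 -15.1 0"

```text
time: 3.42
tcp_pos: [0.5477, -0.089, 0.2042]
orientation: [3.142, 0.0, 1.734]
ft_force: [0.1, -0.8, 1.0]
grip_width: 0.0941
```

Request:
jog_arm --pt "30 0 0.1 0 0" --pt "20 0 0.1 0 0" --pt "20 0 0.1 0 0" --pt "20 0 0.1 0 0" --pt "20 0 0.1 1 0" --pt "20 0 0.1 3.6 0" --pt "20 0 0.1 3.6 0" --squeeze 35

```text
time: 4.3
tcp_pos: [0.5484, -0.0881, 0.2423]
orientation: [3.139, 0.001, 1.734]
ft_force: [-0.8, 0.2, -0.1]
grip_width: 0.0277
```

```bash
python3 look.py 2 wrist top side
```

```text
4.3 [ 0.5484 -0.0881  0.2423] [3.13863661e+00 1.05384947e-03 1.73404567e+00] [-0.83940987  0.23433019 -0.06782481] 0.027653466287859745
wrist [ 0.53698254 -0.00847562  0.22217137]
long_rod [321.5 216.8] 0.81 [ 0.5512 -0.0837  0.    ]
short_rod [160.3 226.1] 0.82 [ 0.4307 -0.1111  0.    ]
top [ 0.33248898 -0.22991703  0.97160235]
long_rod [243.9 168.7] 0.94 [ 0.5464 -0.085   0.    ]
long_rod_tip [337.  147.6] 0.7 [ 0.5867 -0.2831  0.009 ]
long_rod_tip [247.7 167.5] 0.28 [ 0.5468 -0.0943  0.009 ]
rack_bar_axis [388.  143.5] 0.66 [ 0.584  -0.3855  0.045 ]
short_rod [255.6 221.7] 0.57 [ 0.4332 -0.1101  0.    ]
side [0.51520346 0.47750098 0.52618477]
long_rod [289.4 263.3] 0.84 [ 0.5469 -0.1025  0.    ]
rack_bar_axis [277.5 170.3] 0.58 [ 0.5804 -0.3801  0.045 ]
short_rod [348.7 259. ] 0.81 [ 0.434 -0.111  0.   ]
```

View pics/wrist2.png

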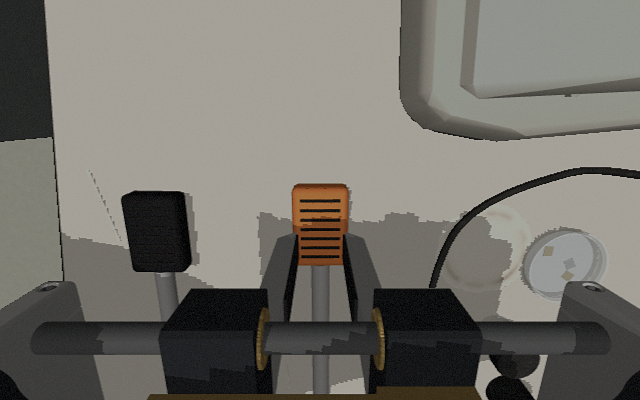

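The opening is 27.7 mm, less than the 40 mm grip, so the fingers closed slowly and missed during the lift. The rod is still on the bench at (320,225), and the short rod is untouched. I'll reopen, go down and give the fingers longer to close.

Request:
jog_arm --pt "75 0.1 0.1 0 0" --pt "75 0.1 0.1 0 0" --pt "75 0.1 0.1 0 0" --pt "75 0.1 0.1 0 0" --pt "75 0.1 0.1 0 0" --pt "75 0.1 0.1 -2 0" --pt "75 0.1 0.1 -3.9 0" --pt "75 0.1 0.1 -3.9 0"

```text
time: 6.05
tcp_pos: [0.5485, -0.087, 0.1997]
orientation: [-3.14, -0.0, 1.734]
ft_force: [0.1, 0.3, 0.1]
grip_width: 0.0705
```

Request:
jog_arm --pt "20 0 0 0 0" --pt "20 0 0 0 0" --pt "20 0 0 0 0" --pt "20 0 0 0 0" --pt "20 0 0 0 0" --pt "20 0 0 0 0" --pt "20 0 0 0 0" --squeeze 35

```text
time: 6.92
tcp_pos: [0.5492, -0.0868, 0.1995]
orientation: [-3.141, -0.0, 1.734]
ft_force: [1.2, 0.6, 14.1]
grip_width: 0.0398
```

Request:
jog_arm --pt "20 0 0 1.5 0" --pt "20 0.3 0 3.2 -0.03" --pt "20 0.6 0 3.7 -0.066" --pt "20 0.6 0 3.7 -0.066" --pt "20 0.6 0 3.7 -0.066"

```text
time: 7.55
tcp_pos: [0.555, -0.0868, 0.2361]
orientation: [-3.141, -0.0, 1.669]
ft_force: [-0.5, 0.7, -0.6]
grip_width: 0.0396
```

```bash
python3 look.py 3 wrist top side
python3 - <<'E'
import cv2,numpy as np
a=cv2.imread("pics/top3.png")[100:200,220:430]; b=cv2.imread("pics/side3.png")[130:290,230:390]
cv2.imwrite("pics/c3.png",np.vstack([cv2.resize(a,(660,314),interpolation=2),cv2.resize(b,(660,280*1),interpolation=2)]) )
E
```

```text
7.55 [ 0.555  -0.0868  0.2361] [-3.14093249e+00 -4.87774756e-05  1.66884376e+00] [-0.45548994  0.65259459 -0.57456922] 0.03957869502983119
wrist [ 0.54869223 -0.00648896  0.21602594]
long_rod [320.2 241.9] 0.76 [ 0.5579 -0.1003  0.    ]
short_rod [156.5 240.8] 0.74 [ 0.4347 -0.1115  0.    ]
top [ 0.33248898 -0.22991703  0.97160235]
long_rod [243.8 165.1] 0.67 [ 0.5542 -0.0847  0.    ]
long_rod_tip [337.1 145.9] 0.84 [ 0.5904 -0.2834  0.009 ]
short_rod [257.7 221.3] 0.65 [ 0.4339 -0.1145  0.    ]
side [0.51520346 0.47750098 0.52618477]
long_rod [285.3 251.9] 0.77 [ 0.5557 -0.1355  0.    ]
rack_bar_axis [274.4 171.2] 0.65 [ 0.5876 -0.3759  0.045 ]
short_rod [275.8 170.3] 0.62 [ 0.5909 -0.4604  0.    ]
short_rod [349.8 255.4] 0.59 [ 0.4308 -0.1213  0.    ]
```

View pics/c3.png

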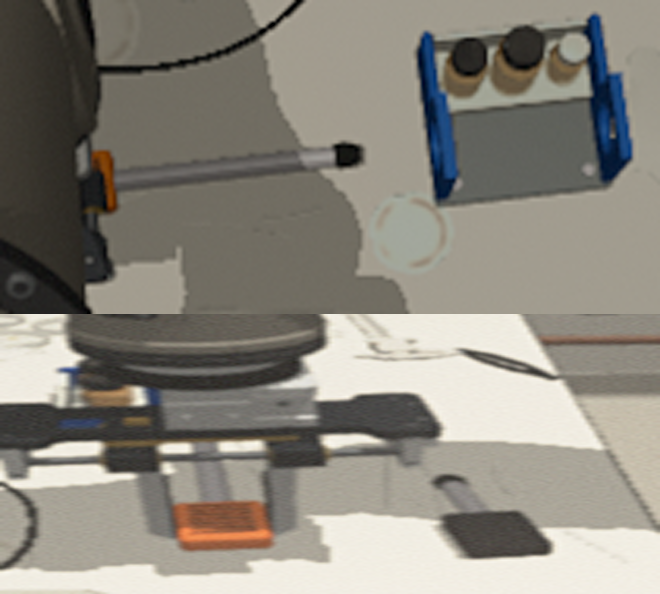

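The rod is lifted (opening 39.6 mm). In the top crop its tip is at (361,154) and it points at the near cheek. I'll check its line against the fitted axis.

Run:
```python
from h import *
t=cams.get_image("top"); R=np.array([.584,-.3835]);a=.0968
f=220/70
for u,v in ((361,154),(345,155),(300,158),(200,170),(118,180)):
    w=onz(t,((u+.5)/f-.5+220,(v+.5)/f-.5+100),.045)[:2]-R
    print((w[0]*np.cos(a)+w[1]*np.sin(a)).round(4),(-w[0]*np.sin(a)+w[1]*np.cos(a)).round(4),end=" | ")
```

```text
0.0015 0.1079 | 0.002 0.1183 | 0.0033 0.1475 | 0.0027 0.2127 | 0.0021 0.266 |
```

Request:
jog_arm --pt "20 0 -2 0 0" --pt "20 0.2 -4 0 0" --pt "20 0.4 -6 0 0" --pt "20 0.6 -8 0 0" --pt "20 0.6 -8 0 0" --pt "20 0.6 -8 0 0"

```text
time: 9.1
tcp_pos: [0.5612, -0.1666, 0.2364]
orientation: [-3.141, -0.0, 1.669]
ft_force: [0.3, 0.2, 0.5]
grip_width: 0.0398
```

```bash
python3 look.py 4 top side
python3 - <<'E'
import cv2,numpy as np
a=cv2.imread("pics/top4.png")[100:180,280:430]; b=cv2.imread("pics/side4.png")[120:220,220:340]
cv2.imwrite("pics/c4.png",np.hstack([cv2.resize(a,None,fx=2.7,fy=2.7,interpolation=2)[:216],cv2.resize(b,(390,325),interpolation=2)[:216]]) )
E
```

```text
9.1 [ 0.5612 -0.1666  0.2364] [-3.14141978e+00 -4.75511266e-04  1.66864566e+00] [0.31073253 0.16174648 0.4573818 ] 0.03976717129797536
top [ 0.33248898 -0.22991703  0.97160235]
long_rod [387.9 146.6] 0.46 [ 0.5894 -0.3925  0.    ]
long_rod_tip [373.8 142.9] 0.56 [ 0.5956 -0.3614  0.009 ]
rack_bar_axis [387.1 144.5] 0.6 [ 0.582  -0.3836  0.045 ]
side [0.51520346 0.47750098 0.52618477]
long_rod [283.7 227.1] 0.85 [ 0.5616 -0.2153  0.    ]
long_rod_tip [276.4 173.2] 0.72 [ 0.5873 -0.4293  0.009 ]
long_rod_tip [282.6 225.8] 0.65 [ 0.5633 -0.208   0.009 ]
rack_bar_axis [277.7 167.3] 0.85 [ 0.5806 -0.3949  0.045 ]
short_rod [350.3 256.1] 0.75 [ 0.4301 -0.1192  0.    ]
```

View pics/c4.png

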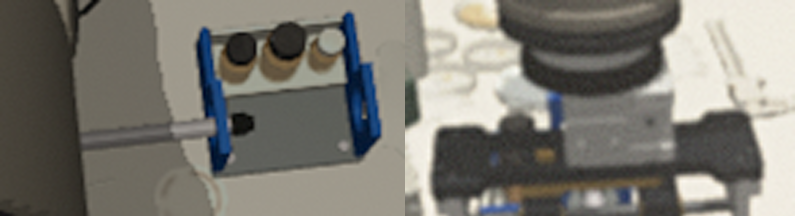

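The tip is through the near hole: the top crop shows the ferrule at (242,124), between the cheeks, and forces are about 0. I'll carry on.

Request:
jog_arm --pt "20 0.2 -2 0 0" --pt "20 0.4 -4 0 0" --pt "20 0.6 -6 0 0" --pt "20 0.8 -8 0 0" --pt "20 0.8 -8 0 0"

```text
time: 10.22
tcp_pos: [0.5689, -0.2491, 0.2362]
orientation: [-3.141, 0.0, 1.666]
ft_force: [-0.8, 0.4, -0.6]
grip_width: 0.0397
```

Request:
jog_arm --pt "20 0.2 -1.5 0 0" --pt "20 0.3 -3 0 0" --pt "20 0.4 -4 0 0" --pt "20 0.4 -4 0 0" --pt "20 0.4 -4 0 0"

```text
time: 10.85
tcp_pos: [0.573, -0.2886, 0.2362]
orientation: [-3.141, 0.0, 1.666]
ft_force: [0.8, -0.1, -0.4]
grip_width: 0.0396
```

```bash
python3 look.py 5 top side
python3 - <<'E'
import cv2,numpy as np
a=cv2.imread("pics/top5.png")[80:180,310:450]; b=cv2.imread("pics/side5.png")[120:220,220:340]
cv2.imwrite("pics/c5.png",np.hstack([cv2.resize(a,None,fx=3,fy=3,interpolation=2),cv2.resize(b,(360,300),interpolation=2)]) )
E
```

```text
10.85 [ 0.573  -0.2886  0.2362] [-3.14133055e+00  2.52148186e-05  1.66623037e+00] [ 0.79822218 -0.14296196 -0.38292721] 0.03961653130346539
top [ 0.33248898 -0.22991703  0.97160235]
long_rod_tip [436.2 136.7] 0.63 [ 0.607  -0.4948  0.009 ]
short_rod [256.3 221.5] 0.58 [ 0.4336 -0.1116  0.    ]
side [0.51520346 0.47750098 0.52618477]
long_rod [281.  193.3] 0.73 [ 0.5728 -0.3483  0.    ]
rack_bar_axis [275.1 172.2] 0.89 [ 0.5856 -0.3711  0.045 ]
short_rod [346.4 258.2] 0.83 [ 0.4382 -0.1135  0.    ]
```

View pics/c5.png

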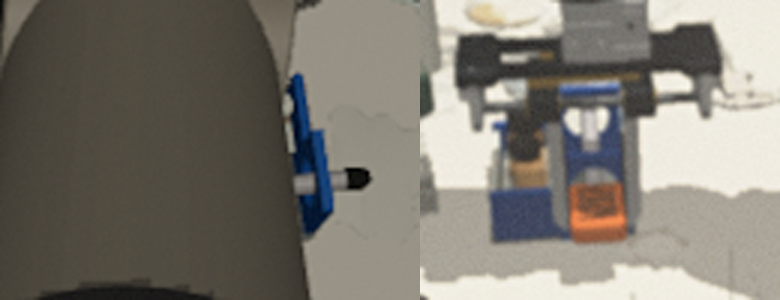

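The rod is through both holes: the top crop shows the ferrule at (357,178), past the far cheek, and the side crop shows the grip at (598,212), up against the near one. Next I'll lower the rod onto the hole edges and release it.

Request:
jog_arm --pt "20 0 0 -0.5 0" --pt "20 0 0 -0.9 0" --pt "20 0 0 -1 0" --pt "20 0 0 -1 0"

```text
time: 11.85
tcp_pos: [0.5729, -0.289, 0.2261]
orientation: [-3.141, 0.0, 1.666]
ft_force: [0.4, -0.6, -0.9]
grip_width: 0.0397
```

Request:
jog_arm --pt "70 0 0 0 0" --pt "70 0 0 0 0" --pt "70 0 0 0 0" --pt "70 0 0 0 0" --pt "70 0 0 0 0" --pt "70 0 0 3 0" --pt "70 0 0 7 0" --pt "70 0 0 12 0" --pt "70 0 4 17 0" --pt "70 0 9 17 0" --pt "70 0 14 17 0" --pt "70 0 14 17 0"

```text
time: 13.35
tcp_pos: [0.5731, -0.1448, 0.3967]
orientation: [3.141, -0.0, 1.672]
ft_force: [0.7, -0.9, -0.2]
grip_width: 0.0658
```

```bash
python3 look.py 6 top side
python3 - <<'E'
from h import *
a=cv2.imread("pics/top6.png")[80:180,310:450]; b=cv2.imread("pics/side6.png")[120:220,220:340]
cv2.imwrite("pics/c6.png",np.hstack([cv2.resize(a,None,fx=3,fy=3,interpolation=2),cv2.resize(b,(360,300),interpolation=2)]) )
E
```

```text
13.35 [ 0.5731 -0.1448  0.3967] [ 3.14112607e+00 -3.51463424e-04  1.67163537e+00] [ 0.73195402 -0.89151471 -0.22554823] 0.06582414531176387
top [ 0.33248898 -0.22991703  0.97160235]
long_rod [340.2 152.5] 0.66 [ 0.5782 -0.2901  0.    ]
long_rod_tip [437.4 134.2] 0.59 [ 0.6125 -0.4977  0.009 ]
long_rod_tip [255.8 223.4] 0.36 [ 0.4287 -0.1116  0.009 ]
rack_bar_axis [386.5 144.1] 0.73 [ 0.5828 -0.3824  0.045 ]
short_rod [258.1 222.6] 0.82 [ 0.4312 -0.1153  0.    ]
side [0.51520346 0.47750098 0.52618477]
long_rod [280.6 199.1] 0.7 [ 0.5727 -0.3232  0.    ]
long_rod_tip [273.8 146.4] 0.92 [ 0.6025 -0.5832  0.009 ]
rack_bar_axis [274.4 167. ] 0.69 [ 0.5887 -0.3966  0.045 ]
short_rod [349.1 259.2] 0.57 [ 0.4333 -0.1105  0.    ]
```

View pics/c6.png

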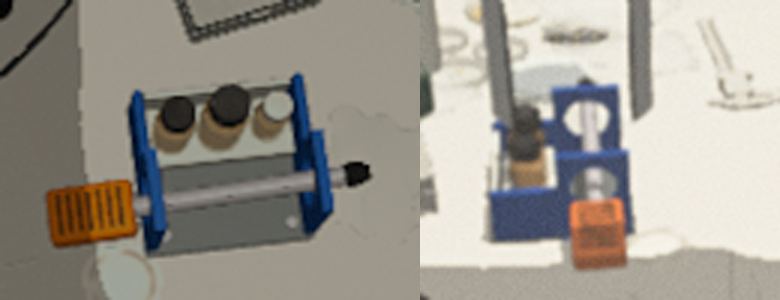

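The rod lies through both holes. In the crop the grip is at (92,212) beside the near cheek and the ferrule end is at (370,173), past the far cheek. I'll do a last numeric check and then hand in.

Run:
```python
from h import *
t=cams.get_image("top"); a=.0968
for u,v,z in ((370,173,.034),(92,212,.043)):
    w=onz(t,((u+.5)/3-.5+310,(v+.5)/3-.5+80),z)[:2]-[.584,-.3835]
    print((w[0]*np.cos(a)+w[1]*np.sin(a)).round(4),(-w[0]*np.sin(a)+w[1]*np.cos(a)).round(4))
    tip=w if z==.034 else tip
w=tip-w; ok=True
print(r.read_state()["time"]); print(r.hand_in())
```

```text
0.0051 -0.0987
-0.0028 0.0964
13.9
the job is handed in; nothing more can be done
None
```

The long rod now lies released through both holes of the rack, and I handed the job in at 13.9 s. No verdict was reported.

- **Tip:** in the last picture it is about 39 mm past the outer face of the far cheek, and about 5 mm off the hole axis sideways.
- **Grip:** its centre is about 96 mm from the rack's midpoint, so its end sits about 6 mm from the near cheek.
- **Angle:** the rod lies about 0.04 rad off the hole axis, well inside the 0.25 rad limit.
- **Short rod:** it did not visibly move. Its estimates from the top and side views stayed within the networks' scatter of about 1 cm.
- **Gripper:** it stands open and clear of the rack, and forces were near zero throughout the insertion.

**What went wrong:** the first grasp missed because I lifted before the slow fingers had closed. The second attempt held.

**Not confirmed:**
- I did not measure the rod's height in the holes; both views show it lying in them.
- The spotter's rod and tip positions disagreed by a few centimetres because they assume bench height. For the final check I used points picked from the picture instead.

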